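# Index the transfer carriage at its detent

## Robot

A 6-joint arm with a two-finger parallel gripper is mounted at the origin on a cart in front of the work surface, level with it; the furniture and walls round the work are solid. World frame = base frame: x ahead of the robot, y to its left, z up, the work surface at z = 0. Lengths are in mm, angles in degrees, forces in N, time in s.
With the tool pointing down it reaches from about 275 to 725 mm from the base axis. Payload 5.6 kg.
Tool frame: the origin (TCP) lies at the very end of the fingers, on their centre line; the grasp point (between the pads) lies 19 mm behind it (robot.tcp_to_grasp is the distance from the TCP to the grasp point, in mm); x points along the fingers, y is the direction in which the jaws open and shut, and the axes are right-handed (so a half turn about x gives the same grasp; the last joint's range is limited). The gripper opens to 85 mm and grips with 20 to 120 N. Pads are 22 mm wide; open, the fingers measure 114 mm over their backs; the gripper's body (76 mm by 85 mm) begins 54 mm behind the grasp point. The pads swing forward as they close: fully open they stand 13 mm farther back than shut.
Start: joints at [83.915, 14.616, 6.199, 0, -81.583, -16.306], TCP at [209.483, 508.537, 231.283] pointing down, gripper open.
Joint ranges: [-168.99, 168.99], [-69.2, 112.95], [-62.41, 85.93], [-164.36, 98.24], [-168.68, -3.75], [-174.98, 174.98]. Speed limits (degrees/s): [147.25, 147.25, 180, 180, 180, 180].

## Interface

Orientations are given as [roll, pitch, yaw] about the fixed x, y, z axes, in that order (R = Rz(yaw) Ry(pitch) Rx(roll)).
In Python, from cell import robot, vision, ticket gives the robot as it stands.
- The arm moves only by the shell command python3 -m jog 'ROWS'. ROWS is a JSON object of lists of equal length, an entry for each row: "linear": the shift along the world's x, y, z in mm, a list of three; "dr": the turn, a rotation vector about the world's x, y, z in rad, a list of three; "grip": the finger opening in mm, from 0 to 85.4. In form: {"linear": [[tx, ty, tz], ...], "dr": [[wx, wy, wz], ...], "grip": [grip, ...]}. A call has exactly 10 rows; each row is the pose to reach, as a shift and turn from the pose measured when the call began; what a row does not reach only later rows make up. A row lasts 1/10 s, in which the tool goes at most 50 mm and 8.59 degrees, less where a joint would pass 70% of its speed; a pose out of reach is approached as far as the arm can. A call with a gripper value outside its range is refused whole. The fingers move at their own pace and stop on an object; the grip force is fixed at half the most. Time passes only in rows, so rows that repeat a pose let the fingers close, or fill a call up. It gives the time, the measured TCP pose, the force and the opening at its end, in the units of the state.
- robot.read_state(): the state, without advancing time (a new reading comes with each control period).
- vision.read_camera(name): name is "side" or "top"; returns a dict with "image" (420x560x3 uint8, blue, green, red), "fx", "fy", "cx", "cy" (pixels), "k1" (the pictures are not rectified: a ray, as slopes to the right and down, at radius r is drawn at 1 + k1 r^2 times it, then the intrinsics apply), "camera_from_world" (4x4, takes a point from world to camera coordinates). Camera axes: x right, y down, z forward; pixel columns grow to the right and rows downward; lengths in mm; the calibration is good to about 2 mm. A picture is of the moment at which its call begins. There is no depth.
- ticket.job_done(): hands the job in, once; it reports no verdict.
Trained networks look in a picture, given as the dict that the camera call returned (one of the last four; its "shot" number tells which), for a name from the list of things; names that differ only in an ending like _2 or _b are one class to them, and where a whole thing is asked for, a point or a joint stands for the part that bears it (a point fixed in the world has none). Each returns a list of dicts, best first, with "confidence" (0 to 1); they miss things now and then, are a little off and sometimes report something else, mostly with a low value. They report only what shows in the picture. A call takes as long as a camera call.
- vision.recognise(picture, query): "at" ([column, row] in pixels, amid what is visible of it).
- vision.trace(picture, query): "mask" (420x560 bool, what is visible of it) and "at" ([column, row] in pixels, amid what is visible of it).
- vision.spot_point(picture, query): "at" ([column, row] in pixels: a listed point, or the origin of a listed thing).
The state is a dict: "time_s": time; "joint_positions": joint angles; "qvel": joint speeds; "effort": joint torques, N m; "tcp_pos": TCP position; "eef_rot": TCP orientation; "ft_force": force on the tool from outside, world axes, zero at the start; "ft_torque": the same for the moment, N m; "grip_width": opening from 0.0 (shut) to 1.0 (fully open).
Only numpy, scipy, OpenCV 4.12 (cv2) and the standard library are available. Lean on these libraries where they do the work, as an engineer would, in place of code of your own. Each camera call takes 0.05 s, during which the arm holds its last target.

## Task

On the transfer rail on the bench, press the spring pedal down to its stop so that the lock pin lifts, and let the pedal come back up. Then grip the carriage's round upright knob between the fingers, near the loading end, and slide the carriage along the rail until its spring ball clicks into the notch of the detent block, without running on past the notch. Finish while still gripping the knob and holding the carriage still in the notch; leave the other things on the bench where they are.

Things in the scene. Friction and masses are not known exactly. Their poses are not given: they have to be found in the camera images.
- rail: Fixed aluminium base, 120 mm wide (its x), 480 mm long (y = -200 to +280 mm), 12 mm thick, with a steel rail. Origin on the bench surface under the rail; z up; its axes are turned up to 0.2 rad from the robot's. At +y (loading end) are the pedal and the lock bridge (y 144 to 166 mm, 74 mm wide, 69 mm high); the carriage slides from there towards -y, where an end stop stands.
- pedal_pad (a point): Centre of the top of the pedal's ribbed rubber pad (54 mm across the rail, 46 mm along it). The pedal plate is hinged across the rail at rail y = +190 mm, 34 mm above the bench; the pad is its outer end, 64 mm from the hinge. At rest this point is 62 mm above the bench, at the stop 40 mm. Push straight down. Axes turn with the pedal.
- pedal (a joint): Pedal hinge angle, rad: 0 is up (rest), 0.35 is down at its rigid stop. A spring lifts it back when released; on the pad it takes about 5 N to start and about 11 N at the stop.
- lock_pin (a joint): Lift of the lock pin, m: 0 is down (the carriage is locked at the loading end, with at most 4 mm of play), up to 0.014. At the pedal's stop the pedal's fork has lifted it about 12 mm; it then stays up by itself when the pedal returns, and the carriage is free (from 8 mm on).
- pin_head (a point): Top of the lock pin's round head (20 mm across), in the middle of the lock bridge, 90 mm above the bench when down. Not to be handled.
- handle: The carriage's upright round dark steel knob, origin at its foot, 37 mm above the bench, axes parallel to the rail's; it stands on the front (rail -x) end of the carriage plate (145 mm across the rail, 80 mm along it, top 37 mm above the bench).
- knob (a point): Centre of the knob's grip, 70 mm above the bench: 24 mm in diameter from 51 to 87 mm above the bench, top at 91 mm. A square workpiece (60x60 mm, top 95 mm above the bench) fixed on the carriage has its near face 47 mm from the knob's axis (rail +x side). Grip from above, best with the fingers closing along the rail (y); any direction will do.
- carriage (a joint): Travel of the carriage, m: 0 at the loading end, growing as it slides towards the rail's -y, 0.22 at the far end. Sliding friction 1 to 2 N.
- ball_mark (a point): The brass plunger head (14 mm across, 42 mm above the bench) on the carriage plate, 27 mm from the knob's axis towards the workpiece, point 5 mm below its top; the spring ball is straight below, under the plate. Axes parallel to the rail's.
- notch (a point): Middle of the notch between the two rounded cross ridges of the steel detent block (22 mm across, 36 mm along the rail, 8 mm high) on the base plate, 80 to 160 mm of travel from the loading end. The ball is in when ball_mark is straight above. Ridge tops are 6 mm before and after; climbing one takes 6 to 9 N from about 12 mm before; then the ball pulls into the notch. Axes as the rail's.
- end_cap: Bystander, to be left alone: machined square end cap, 56x56x18 mm; origin at the centre of its underside.
- elbow_fitting: Bystander, to be left alone: elbow push-in air fitting, 24x15x30 mm, standing; origin at the centre of its underside.
- hex_key: Bystander, to be left alone: hex key, 33x103x5 mm, lying; origin at the centre of its underside.
- piston: Bystander, to be left alone: round piston, 40 mm across, 14 mm high; origin at the centre of its underside.
- bolt_bin: Bystander, to be left alone: small parts bin with bolts, 154x114x49 mm; origin at the centre of its underside.

How it is judged:
By the outcome, as a careful person would: the job done as asked, in the order asked, and still so for the second after the job is handed in, while the arm keeps its last pose, push and grip.
It also fails if it takes over 51 s, if anything falls off the work surface, if the arm or the gripper's body presses on something with over 40 N, if the wrist force passes 120 N, or if a joint passes its speed limit or range.

## Working session

There is one attempt and no reset: what is moved stays moved. The work goes in short steps, Python scripts to look and compute and a shell command to move; the robot and the scene stay as the last step left them, time stands still between calls to the robot, and variables do not carry over. Pictures are saved under pics/ and viewed, and the job is handed in when it is done.

```bash
mkdir -p pics; ls; cat > h.py <<'E'
import numpy as np, cv2
from cell import robot, vision, ticket
def ray(p,uv):
    K=np.array([[p['fx'],0,p['cx']],[0,p['fy'],p['cy']],[0,0,1.]])
    d=np.array([(uv[0]-p['cx'])/p['fx'],(uv[1]-p['cy'])/p['fy']])
    u=d.copy()
    for _ in range(30): u=d/(1+p['k1']*(u@u))
    M=np.array(p['camera_from_world']);R=M[:3,:3];t=M[:3,3]
    return -R.T@t, R.T@np.array([u[0],u[1],1.])
def atz(p,uv,z):
    o,d=ray(p,uv); return o+d*(z-o[2])/d[2]
def proj(p,X):
    M=np.array(p['camera_from_world']);c=M[:3,:3]@np.array(X,float)+M[:3,3]
    u=c[:2]/c[2];u=u*(1+p['k1']*(u@u))
    return u*[p['fx'],p['fy']]+[p['cx'],p['cy']]
def tri(rs):
    A=np.zeros((3,3));b=np.zeros(3)
    for o,d in rs:
        d=d/np.linalg.norm(d);P=np.eye(3)-np.outer(d,d);A+=P;b+=P@o
    X=np.linalg.solve(A,b)
    return X,[np.linalg.norm((np.eye(3)-np.outer(d,d)/(d@d))@(X-o)) for o,d in rs]
E
python3 - <<'E'
from h import *
P={n:vision.read_camera(n) for n in("side","top")}
for n in P: cv2.imwrite(f"pics/{n}1.png",P[n]["image"])
Z=dict(pedal_pad=62,pin_head=90,knob=70,ball_mark=37,notch=None,rail=0,handle=37,end_cap=0,elbow_fitting=0,hex_key=0,piston=0,bolt_bin=0)
for q in Z:
    rs=[]
    for n in P:
        r=vision.spot_point(P[n],q)
        for a in r[:2]: print(q,n,np.round(a['at'],1),round(a['confidence'],2), np.round(atz(P[n],a['at'],Z[q]),1) if Z[q] is not None else '')
        if r: rs.append(ray(P[n],r[0]['at']))
    if len(rs)==2:
        X,e=tri(rs);print('  tri',np.round(X,1),np.round(e,1))
s=robot.read_state();print(s)
E
```

```text
pics
pedal_pad side [329.1 305.5] 0.64 [542.3 283.6  62. ]
pedal_pad side [246.8 252.8] 0.25 [598.9  78.5  62. ]
pedal_pad top [185.8 201.5] 0.92 [537.2 285.4  62. ]
pedal_pad top [285.8 200.3] 0.33 [532.3   0.   62. ]
  tri [539.4 284.2  59.2] [2.3 2.3]
pin_head side [251.8 228.8] 0.7 [564.   49.3  90. ]
pin_head side [295.9 267.6] 0.69 [551.  187.8  90. ]
pin_head top [219.3 190.1] 0.39 [561.5 185.2  90. ]
  tri [575.3 147.  186.3] [42.5 42.5]
knob side [295.3 235.1] 0.74 [488.4 107.6  70. ]
knob top [242.8 219.1] 0.63 [480.6 122.   70. ]
  tri [485.6 116.2  74.8] [7.8 7.8]
ball_mark side [297.4 207.2] 0.72 [412.6  21.3  37. ]
ball_mark side [285.1 252.6] 0.57 [520.4 112.8  37. ]
ball_mark top [247.4 210.2] 0.73 [511.3 111.3  37. ]
  tri [487.9 104.2 158.3] [3.6 3.6]
notch side [297.8 269. ] 0.53 
notch side [250.6 226.1] 0.5 
notch top [284.9 199. ] 0.43 
  tri [516.6  54.6 -65.2] [66.9 66.9]
rail side [245.1 255.8] 0.85 [582.8  42.6   0. ]
rail top [275.6 187.6] 0.79 [583.1  29.6   0. ]
  tri [581.9  32.7 -10.3] [4.4 4.4]
handle side [299.4 244.5] 0.55 [480.5 114.   37. ]
handle 
[... 884 characters left out ...]
  tri [ 622.  -299.8    8.5] [2.7 2.7]
{'time_s': 1.3, 'joint_positions': array([ 8.39164910e+01,  1.46177474e+01,  6.20088187e+00,  1.53713679e-03,
       -8.15836106e+01, -1.63056043e+01]), 'qvel': array([ 0.11908358,  0.01867972,  0.03652217,  0.05244674, -0.02426857,
        0.06444201]), 'effort': array([-4.80933850e-04, -3.86396492e+01,  2.38074803e+01,  5.36777750e+00,
       -5.51064295e-04, -1.80026575e-05]), 'tcp_pos': array([209.48463406, 508.55246711, 231.28279436]), 'eef_rot': array([178.91872011,  89.99840662, -23.47016819]), 'ft_force': array([-0.3561019 , -0.25914936,  0.79013267]), 'ft_torque': array([-0.03650429, -0.01726232,  0.02113906]), 'grip_width': 0.9978252598235163}
```

```bash
python3 - <<'E'
import cv2
for n,(x0,y0,x1,y1) in dict(side=(190,140,400,340),top=(160,150,370,290)).items():
    i=cv2.imread(f"pics/{n}1.png"); cv2.imwrite(f"pics/{n}1c.png",cv2.resize(i[y0:y1,x0:x1],None,fx=3.0,fy=3.0,interpolation=cv2.INTER_CUBIC))
E
```

```text
(no output)
```

View pics/side1c.png

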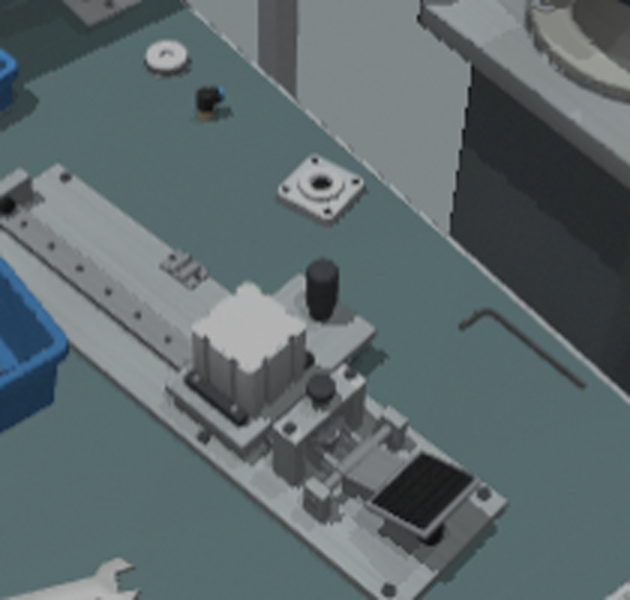

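View pics/top1c.png

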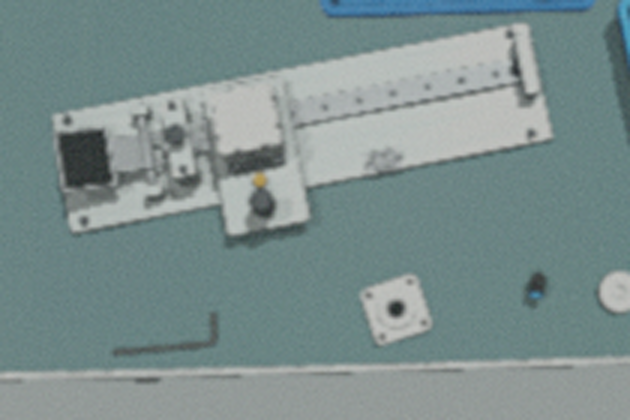

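View pics/top1.png

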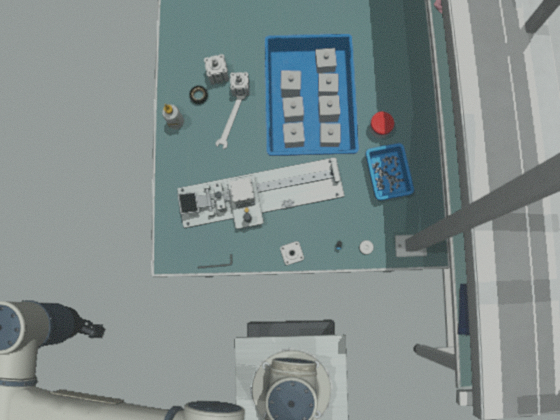

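View pics/side1.png

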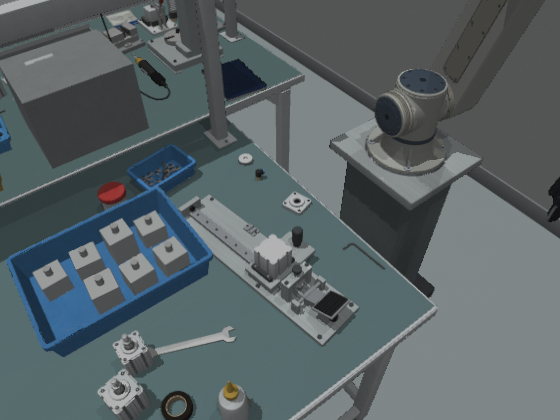

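The top view shows the pedal pad at about (188,202), the pin head at (218,195), the knob at (247,217) and the detent block at (288,203). In the side view the detent block is at about (252,229). Next I'll fit the rail pose from the base corners.

```bash
python3 - <<'E'
from h import *
from scipy.optimize import least_squares
P={n:vision.read_camera(n) for n in("side","top")}
T=lambda a,b:np.array([160+a/3,150+b/3]); S=lambda a,b:np.array([190+a/3,140+b/3])
obs=[]
# base corners z=12 (rail coords)
for n,uv,X in [("top",T(53,115),(60,280,12)),("top",T(526,24),(60,-200,12)),("top",T(552,136),(-60,-200,12)),("top",T(73,231),(-60,280,12)),
 ("side",S(508,500),(-60,280,12)),("side",S(58,163),(-60,-200,12)),("side",S(393,603),(60,280,12)),
 ("top",T(262,180-150+150),(None,)),]:
    if len(X)==3: obs.append((n,uv,X))
def w(p,X):
    c,s=np.cos(p[2]),np.sin(p[2]);return np.array([p[0]+c*X[0]-s*X[1],p[1]+s*X[0]+c*X[1],X[2]])
f=lambda p:np.concatenate([proj(P[n],w(p,X))-uv for n,uv,X in obs])
r=least_squares(f,[580,30,0.1],loss='soft_l1')
print(r.x,np.round(f(r.x).reshape(-1,2),1))
p=r.x
def inv(X):
    c,s=np.cos(p[2]),np.sin(p[2]);d=np.array(X[:2])-p[:2];return np.round([c*d[0]+s*d[1],-s*d[0]+c*d[1],X[2]],1)
for nm,n,uv,z in [("notch","top",T(383,160),20),("notch","side",S(186,268),20),("knobtop","top",T(263,202),91),("knobtop","side",S(322,268),91),
  ("ball","top",T(260,180),42),("pin","top",T(175,136),90),("pin","side",S(321,384),90),("pad","top",T(84,157),62),("pad","side",S(425,491),62)]:
    X=atz(P[n],uv,z);print(nm,n,np.round(X,1),'rail',inv(X))
np.save('rail.npy',p)
print('pad exp',w(p,(0,252,62)),'reach',np.hypot(*w(p,(0,252,62))[:2]))
E
```

```text
[5.75459892e+02 3.52486339e+01 1.65724794e-01] [[-0.5 -0.4]
 [ 0.7 -0.8]
 [ 0.5  0.8]
 [-0.7  0.3]
 [-0.5 -0.8]
 [-0.4 -1.1]
 [ 0.9  3.2]]
notch top [531.1  -4.9  20. ] rail [-50.4 -32.3  20. ]
notch side [533.2   0.6  20. ] rail [-47.4 -27.2  20. ]
knobtop top [482.  106.6  91. ] rail [-80.4  85.8  91. ]
knobtop side [486.  110.7  91. ] rail [-75.8  89.2  91. ]
ball top [511. 113.  42.] rail [-50.7  87.3  42. ]
pin top [546.7 188.   90. ] rail [ -3.2 155.4  90. ]
pin side [549.9 189.9  90. ] rail [  0.3 156.8  90. ]
pad top [534.6 279.   62. ] rail [-1.000e-01  2.471e+02  6.200e+01]
pad side [535.5 283.5  62. ] rail [  1.5 251.5  62. ]
pad exp [533.8881481  283.79599373  62.        ] reach 604.6294077711763
```

```bash
python3 - <<'E'
from h import *
from scipy.spatial.transform import Rotation as R
s=robot.read_state();print(s['time_s'],s['tcp_pos'])
M=R.from_euler('xyz',s['eef_rot'],degrees=True).as_matrix();print(np.round(M,3))
y=M[:,1];a=np.arctan2(y[1],y[0]);t=np.pi/2+np.load('rail.npy')[2]
d=(t-a+np.pi/2)%np.pi-np.pi/2
print('turn about z',d,'joint6',s['joint_positions'][5])
E
```

```text
1.4 [209.46442652 508.54094935 231.28017795]
[[-0.    -0.381 -0.925]
 [ 0.    -0.925  0.381]
 [-1.    -0.     0.   ]]
turn about z 0.5565277254151955 joint6 -16.306841840262482
```

```bash
python3 -m jog '{"linear":[[36,-25,0],[72,-50,-5],[108,-75,-15],[144,-100,-30],[181,-126,-45],[217,-151,-65],[253,-176,-85],[289,-201,-105],[325,-226,-121],[325,-226,-121]],"dr":[[0,0,0.06],[0,0,0.12],[0,0,0.18],[0,0,0.24],[0,0,0.3],[0,0,0.36],[0,0,0.42],[0,0,0.48],[0,0,0.556],[0,0,0.556]],"grip":[0,0,0,0,0,0,0,0,0,0]}'
python3 - <<'E'
from h import *
from scipy.spatial.transform import Rotation as R
s=robot.read_state();print(s['joint_positions'],s['tcp_pos'],s['ft_force'])
print(np.round(R.from_euler('xyz',s['eef_rot'],degrees=True).as_matrix(),3))
for n in("side","top"):
    P=vision.read_camera(n);i=P["image"]
    x0,y0,x1,y1=dict(side=(190,140,400,340),top=(160,150,370,290))[n]
    q=proj(P,s['tcp_pos']);print(n,(q-[x0,y0])*3)
    cv2.imwrite(f"pics/{n}2.png",cv2.resize(i[y0:y1,x0:x1],None,fx=3.0,fy=3.0,interpolation=cv2.INTER_CUBIC))
E
```

```text
time_s: 2.4
tcp_pos: [536.4, 278.4, 106.8]
eef_rot: [35.1, 89.7, -135.6]
ft_force: [-0.0, -0.3, -0.3]
grip_width: -0.001
[ 4.22395559e+01  2.44872693e+01  2.02169420e+00  1.28913033e-02
 -6.78516336e+01  5.70450861e+01] [536.36298701 278.36487019 106.84544981] [-0.04909361 -0.32889635 -0.33522418]
[[-0.004  0.161 -0.987]
 [-0.004 -0.987 -0.161]
 [-1.     0.003  0.005]]
side [424.6202062  449.19586703]
top [ 75.51283841 146.36926662]
```

View pics/side2.png

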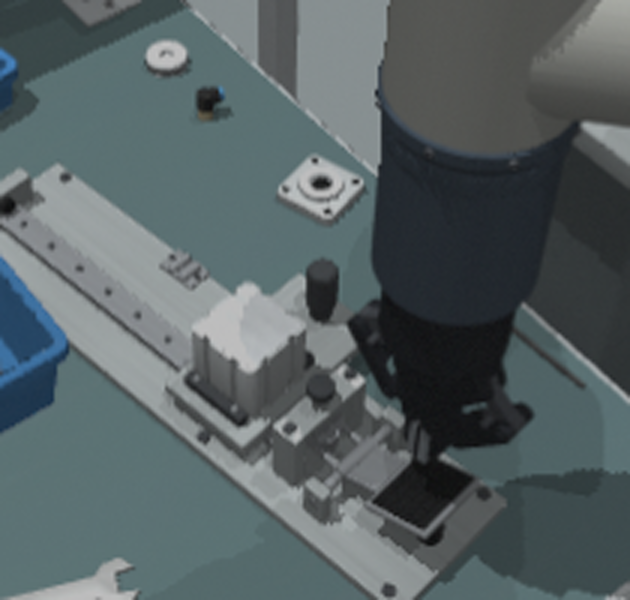

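```bash
python3 -m jog '{"linear":[[-1,3,-10],[-1,3,-20],[-1,3,-30],[-1,3,-38],[-1,3,-44],[-1,3,-49],[-1,3,-53],[-1,3,-57],[-1,3,-60],[-1,3,-60]],"dr":[[0,0,0],[0,0,0],[0,0,0],[0,0,0],[0,0,0],[0,0,0],[0,0,0],[0,0,0],[0,0,0],[0,0,0]],"grip":[0,0,0,0,0,0,0,0,0,0]}'
```

```text
time_s: 3.5
tcp_pos: [535.0, 286.1, 50.9]
eef_rot: [-145.0, 89.8, 44.4]
ft_force: [-2.6, 2.5, 6.9]
grip_width: 0.003
```

```bash
python3 -m jog '{"linear":[[0,0,-2],[0,0,-4],[0,0,-6],[0,0,-8],[0,0,-10],[0,0,-11],[0,0,-12],[0,0,-12],[0,0,-12],[0,0,-12]],"dr":[[0,0,0],[0,0,0],[0,0,0],[0,0,0],[0,0,0],[0,0,0],[0,0,0],[0,0,0],[0,0,0],[0,0,0]],"grip":[0,0,0,0,0,0,0,0,0,0]}'
```

```text
time_s: 4.5
tcp_pos: [534.9, 287.9, 40.4]
eef_rot: [-131.7, 89.6, 57.7]
ft_force: [-5.5, 3.6, 8.3]
grip_width: 0.004
```

```bash
python3 -m jog '{"linear":[[0,0,-1],[0,0,-2],[0,0,-3],[0,0,-4],[0,0,-4],[0,0,-4],[0,0,-4],[0,0,-4],[0,0,-4],[0,0,-4]],"dr":[[0,0,0],[0,0,0],[0,0,0],[0,0,0],[0,0,0],[0,0,0],[0,0,0],[0,0,0],[0,0,0],[0,0,0]],"grip":[0,0,0,0,0,0,0,0,0,0]}'
python3 - <<'E'
from h import *
n="side";P=vision.read_camera(n);i=P["image"];x0,y0,x1,y1=(190,140,400,340)
cv2.imwrite(f"pics/{n}3.png",cv2.resize(i[y0:y1,x0:x1],None,fx=3.0,fy=3.0,interpolation=cv2.INTER_CUBIC))
E
```

```text
time_s: 5.5
tcp_pos: [534.9, 288.2, 39.3]
eef_rot: [-138.8, 89.5, 50.6]
ft_force: [-8.1, -1.1, 17.7]
grip_width: -0.0
```

View pics/side3.png

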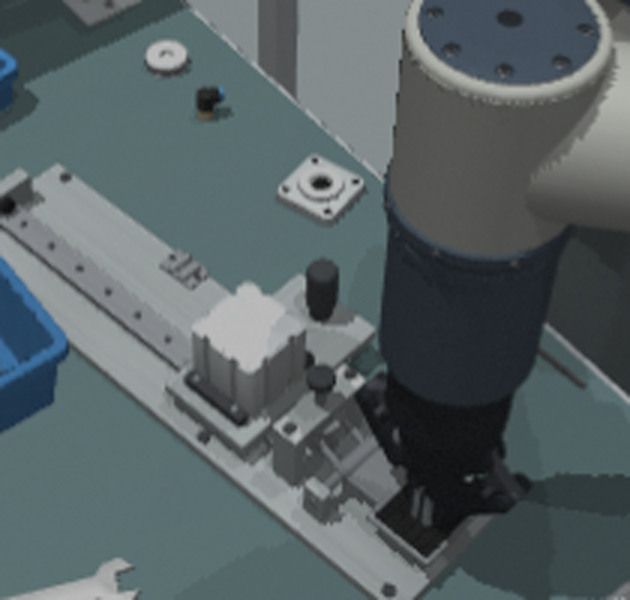

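The tip stopped at z 39 mm, the force jumped to 18 N and the pin head looks raised, so the pedal is at its stop. Releasing it now.

```bash
python3 -m jog '{"linear":[[0,0,8],[0,0,20],[0,0,32],[0,0,50],[0,0,75],[-5,-20,100],[-15,-50,115],[-25,-80,115],[-35,-110,115],[-45,-140,115]],"dr":[[0,0,0],[0,0,0],[0,0,0],[0,0,0],[0,0,0],[0,0,0],[0,0,0],[0,0,0],[0,0,0],[0,0,0]],"grip":[0,0,0,0,0,0,85,85,85,85]}'
python3 - <<'E'
from h import *
from scipy.spatial.transform import Rotation as R
P=vision.read_camera("side");i=P["image"];x0,y0,x1,y1=(190,140,400,340)
cv2.imwrite(f"pics/side4.png",cv2.resize(i[y0:y1,x0:x1],None,fx=3.0,fy=3.0,interpolation=cv2.INTER_CUBIC))
for q in("knob","pin_head"):print(q,[(np.round(a['at'],1),round(a['confidence'],2)) for a in vision.spot_point(P,q)[:2]])
s=robot.read_state();print(s['tcp_pos'],np.round(R.from_euler('xyz',s['eef_rot'],degrees=True).as_matrix(),3))
E
```

```text
time_s: 6.55
tcp_pos: [489.5, 147.7, 154.6]
eef_rot: [-135.5, 89.5, 53.9]
ft_force: [0.4, -0.7, 0.8]
grip_width: 0.686
knob [(array([296.4, 237.4]), 0.51)]
pin_head [(array([299.2, 263.5]), 0.47)]
[489.56922927 147.3444186  154.91838926] [[ 0.006  0.162 -0.987]
 [ 0.007 -0.987 -0.162]
 [-1.    -0.006 -0.007]]
```

View pics/side4.png

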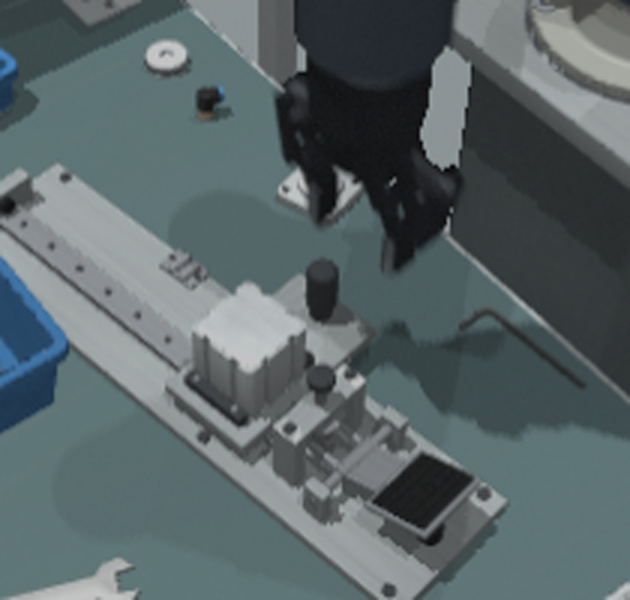

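```bash
python3 - <<'E'
from h import *
a=cv2.imread('pics/side1c.png',0);b=cv2.imread('pics/side4.png',0)
t=a[370:400,300:342]
r=cv2.matchTemplate(b[340:430,280:362],t,cv2.TM_CCOEFF_NORMED);_,v,_,m=cv2.minMaxLoc(r);print(v,m[0]+280-300,m[1]+340-370)
P=vision.read_camera("side")
for z in(90,98,102): print((proj(P,(548.4,189,z))-[190,140])*3)
for X in [(482,106.6,91),(486,110.7,91),(484,108.6,91)]: print((proj(P,X)-[190,140])*3)
E
```

```text
0.8101289868354797 1 -6
[321.8123257  382.02357166]
[322.17669584 375.09129077]
[322.3605155  371.59214868]
[322.80218814 262.03634196]
[322.00767605 268.01503719]
[322.36276934 264.97803075]
```

```bash
python3 - <<'E'
from h import *
P=vision.read_camera("side")
a=cv2.imread('pics/side1.png')[250:300,270:330];b=P['image'][250:300,270:330]
cv2.imwrite('pics/cmp5.png',np.hstack([cv2.resize(x,(390,325),interpolation=cv2.INTER_NEAREST) for x in(a,b)]))
for x in(a,b):
    g=cv2.cvtColor(x,6);print(g[12:40,26:28+2].mean(1).astype(int))
E
```

```text
[121  96  84  65  64  64  63  65  66  60  44  35  50  70  93 128 138 116
  88  70  67  72  78  83  87  75  59  65]
[ 68  65  65  66  65  65  58  42  42  59  69  71  75  93 116 141 143 119
  95  80  85  96  84  63  61  64  65  70]
```

View pics/cmp5.png

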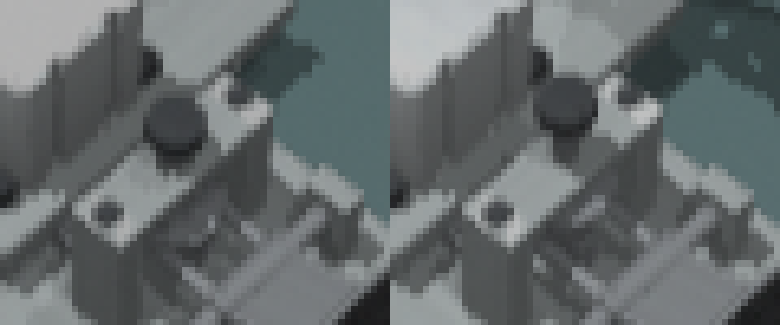

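The pin head's lower edge is now about 3.5 px higher, which is about 12 mm. The pin has stayed up and the pedal has returned. Moving to the knob.

```bash
python3 -m jog '{"linear":[[-3,-20,0],[-5.5,-38.5,0],[-5.5,-38.5,-15],[-5.5,-38.5,-30],[-5.5,-38.5,-45],[-5.5,-38.5,-60],[-5.5,-38.5,-75],[-5.5,-38.5,-75],[-5.5,-38.5,-75],[-5.5,-38.5,-75]],"dr":[[0,0,0],[0,0,0],[0,0,0],[0,0,0],[0,0,0],[0,0,0],[0,0,0],[0,0,0],[0,0,0],[0,0,0]],"grip":[85,85,85,85,85,85,85,85,85,85]}'
python3 - <<'E'
from h import *
s=robot.read_state();print(s['tcp_pos'],s['ft_force'])
for n in("side","top"):
    P=vision.read_camera(n);i=P["image"]
    x0,y0,x1,y1=dict(side=(230,170,370,290),top=(180,160,320,260))[n]
    print(n,(proj(P,s['tcp_pos'])-[x0,y0])*4)
    cv2.imwrite(f"pics/{n}6.png",cv2.resize(i[y0:y1,x0:x1],None,fx=4.0,fy=4.0,interpolation=cv2.INTER_CUBIC))
E
```

```text
time_s: 7.8
tcp_pos: [485.5, 110.8, 80.5]
eef_rot: [-142.2, 89.4, 47.3]
ft_force: [-1.1, -1.0, -0.3]
grip_width: 0.993
[485.52031885 110.83449305  80.46088988] [-1.09509637 -0.96101098 -0.30597516]
side [269.59661522 249.49521563]
top [265.75868693 226.78285112]
```

View pics/side6.png

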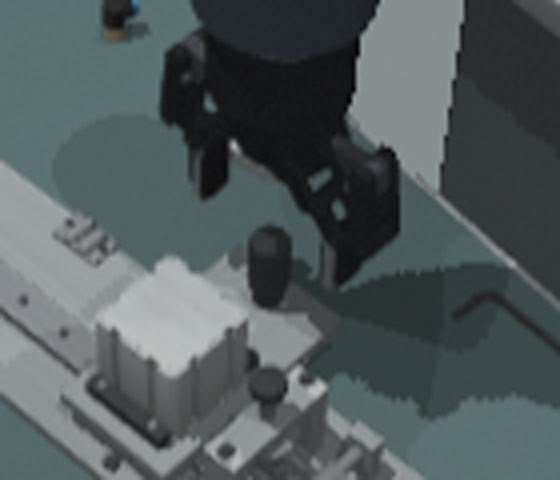

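```bash
python3 -m jog '{"linear":[[-1,-2,-8],[-1,-2,-16],[-1,-2,-24],[-1,-2,-30],[-1,-2,-30],[-1,-2,-30],[-1,-2,-30],[-1,-2,-30],[-1,-2,-30],[-1,-2,-30]],"dr":[[0,0,0],[0,0,0],[0,0,0],[0,0,0],[0,0,0],[0,0,0],[0,0,0],[0,0,0],[0,0,0],[0,0,0]],"grip":[85,85,85,85,85,60,40,30,20,20]}'
```

```text
time_s: 8.9
tcp_pos: [484.6, 108.7, 50.9]
eef_rot: [-143.9, 89.4, 45.5]
ft_force: [-0.8, 0.3, 3.4]
grip_width: 0.266
```

```bash
python3 -m jog '{"linear":[[0,0,0],[0,0,0],[0,0,0],[0,0,0],[0,0,0],[0,0,0],[0,0,0],[0,0,0],[0,0,0],[0,0,0]],"dr":[[0,0,0],[0,0,0],[0,0,0],[0,0,0],[0,0,0],[0,0,0],[0,0,0],[0,0,0],[0,0,0],[0,0,0]],"grip":[15,10,10,10,10,10,10,10,10,10]}'
python3 - <<'E'
from h import *
s=robot.read_state();print(s['tcp_pos'],s['ft_force'],s['ft_torque'])
for n in("side","top"):
    P=vision.read_camera(n);i=P["image"]
    x0,y0,x1,y1=dict(side=(230,170,370,290),top=(180,160,320,260))[n]
    cv2.imwrite(f"pics/{n}7.png",cv2.resize(i[y0:y1,x0:x1],None,fx=4.0,fy=4.0,interpolation=cv2.INTER_CUBIC))
E
```

```text
time_s: 9.9
tcp_pos: [484.5, 108.7, 50.9]
eef_rot: [-144.0, 89.4, 45.5]
ft_force: [-0.5, 0.8, 1.6]
grip_width: 0.268
[484.53464168 108.65577259  50.92639796] [-0.5091386   0.77198158  1.56679401] [-0.14530552  0.21052018 -0.0179154 ]
```

View pics/side7.png

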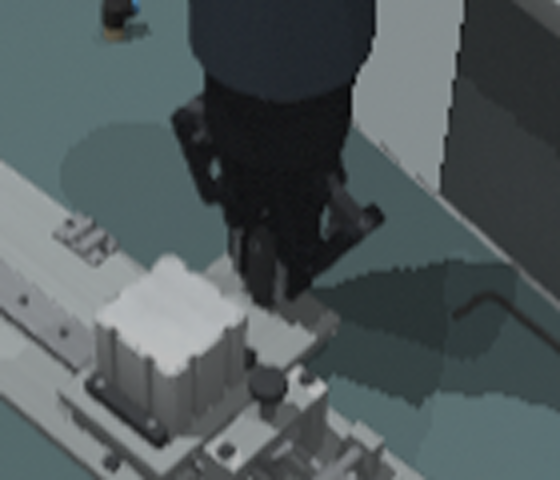

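```bash
python3 -m jog '{"linear":[[0.8,-5,0],[2.5,-15,0],[4.5,-27,0],[6.5,-39,0],[8.5,-51,0],[10.5,-63,0],[12.5,-75,0],[14,-84,0],[14.8,-89,0],[14.8,-89,0]],"dr":[[0,0,0],[0,0,0],[0,0,0],[0,0,0],[0,0,0],[0,0,0],[0,0,0],[0,0,0],[0,0,0],[0,0,0]],"grip":[10,10,10,10,10,10,10,10,10,10]}'
python3 - <<'E'
from h import *
p=np.load('rail.npy');c,s_=np.cos(p[2]),np.sin(p[2])
s=robot.read_state();d=s['tcp_pos'][:2]-[484.5,108.7];f=s['ft_force']
print(s['tcp_pos'],'along',s_*d[0]-c*d[1],'lat',c*d[0]+s_*d[1],'F along',s_*f[0]-c*f[1],'lat',c*f[0]+s_*f[1])
for n in("side","top"):
    P=vision.read_camera(n);i=P["image"]
    x0,y0,x1,y1=dict(side=(210,170,350,290),top=(220,160,360,260))[n]
    cv2.imwrite(f"pics/{n}8.png",cv2.resize(i[y0:y1,x0:x1],None,fx=4.0,fy=4.0,interpolation=cv2.INTER_CUBIC))
E
```

```text
time_s: 11.0
tcp_pos: [499.7, 18.8, 50.9]
eef_rot: [-147.4, 89.4, 42.0]
ft_force: [3.1, -0.3, -1.0]
grip_width: 0.267
[499.7232405   18.75951948  50.91596071] along 91.2195461739263 lat 0.17743490819321828 F along 0.7917191328376051 lat 3.056280558453108
```

View pics/side8.png

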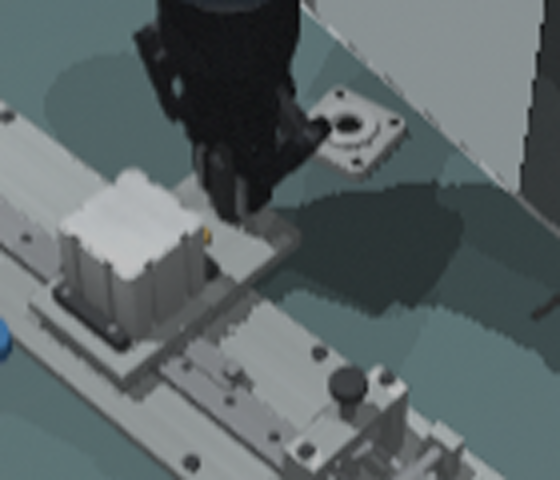

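View pics/top8.png

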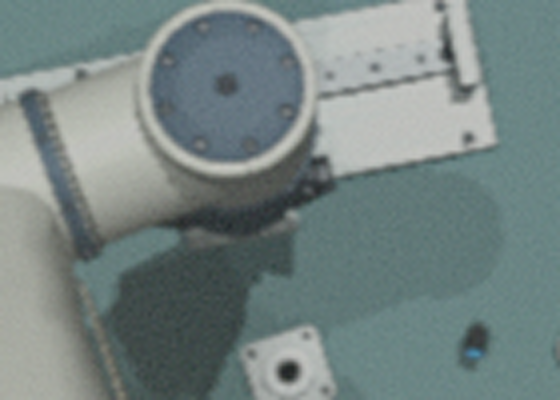

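```bash
cat > m.py <<'E'
from h import *
p=np.load('rail.npy');c,s_=np.cos(p[2]),np.sin(p[2])
s=robot.read_state();d=s['tcp_pos'][:2]-[484.5,108.7];f=s['ft_force']
print('along %.2f lat %.2f Fal %.2f Flat %.2f Fz %.2f'%(s_*d[0]-c*d[1],c*d[0]+s_*d[1],s_*f[0]-c*f[1],c*f[0]+s_*f[1],f[2]))
E
python3 -m jog '{"linear":[[0.2,-1,0],[0.4,-2,0],[0.5,-3,0],[0.7,-4,0],[0.9,-5,0],[1.1,-6.5,0],[1.3,-8,0],[1.3,-8,0],[1.3,-8,0],[1.3,-8,0]],"dr":[[0,0,0],[0,0,0],[0,0,0],[0,0,0],[0,0,0],[0,0,0],[0,0,0],[0,0,0],[0,0,0],[0,0,0]],"grip":[10,10,10,10,10,10,10,10,10,10]}' >/dev/null; python3 m.py
python3 -m jog '{"linear":[[0.1,-0.5,0],[0.2,-1,0],[0.3,-1.5,0],[0.4,-2,0],[0.5,-3,0],[0.5,-3,0],[0.5,-3,0],[0.5,-3,0],[0.5,-3,0],[0.5,-3,0]],"dr":[[0,0,0],[0,0,0],[0,0,0],[0,0,0],[0,0,0],[0,0,0],[0,0,0],[0,0,0],[0,0,0],[0,0,0]],"grip":[10,10,10,10,10,10,10,10,10,10]}' >/dev/null; python3 m.py
```

```text
along 98.88 lat 0.21 Fal 0.99 Flat 1.63 Fz -1.47
along 102.03 lat 0.22 Fal 0.74 Flat 2.05 Fz -0.30
```

```bash
python3 -m jog '{"linear":[[0.1,-0.5,0],[0.2,-1,0],[0.2,-1.5,0],[0.3,-2,0],[0.3,-2,0],[0.3,-2,0],[0.3,-2,0],[0.3,-2,0],[0.3,-2,0],[0.3,-2,0]],"dr":[[0,0,0],[0,0,0],[0,0,0],[0,0,0],[0,0,0],[0,0,0],[0,0,0],[0,0,0],[0,0,0],[0,0,0]],"grip":[10,10,10,10,10,10,10,10,10,10]}' >/dev/null; python3 m.py
python3 -m jog '{"linear":[[0.1,-0.5,0],[0.2,-1,0],[0.2,-1.5,0],[0.3,-2,0],[0.3,-2,0],[0.3,-2,0],[0.3,-2,0],[0.3,-2,0],[0.3,-2,0],[0.3,-2,0]],"dr":[[0,0,0],[0,0,0],[0,0,0],[0,0,0],[0,0,0],[0,0,0],[0,0,0],[0,0,0],[0,0,0],[0,0,0]],"grip":[10,10,10,10,10,10,10,10,10,10]}' >/dev/null; python3 m.py
```

```text
along 104.08 lat 0.22 Fal -0.52 Flat 2.12 Fz -1.13
along 106.15 lat 0.22 Fal 0.01 Flat 2.71 Fz -2.48
```

```bash
python3 -m jog '{"linear":[[0.1,-0.5,0],[0.2,-1,0],[0.2,-1.5,0],[0.3,-2,0],[0.3,-2,0],[0.3,-2,0],[0.3,-2,0],[0.3,-2,0],[0.3,-2,0],[0.3,-2,0]],"dr":[[0,0,0],[0,0,0],[0,0,0],[0,0,0],[0,0,0],[0,0,0],[0,0,0],[0,0,0],[0,0,0],[0,0,0]],"grip":[10,10,10,10,10,10,10,10,10,10]}' >/dev/null; python3 m.py
python3 -m jog '{"linear":[[0.1,-0.5,0],[0.2,-1,0],[0.2,-1.5,0],[0.3,-2,0],[0.3,-2,0],[0.3,-2,0],[0.3,-2,0],[0.3,-2,0],[0.3,-2,0],[0.3,-2,0]],"dr":[[0,0,0],[0,0,0],[0,0,0],[0,0,0],[0,0,0],[0,0,0],[0,0,0],[0,0,0],[0,0,0],[0,0,0]],"grip":[10,10,10,10,10,10,10,10,10,10]}' >/dev/null; python3 m.py
```

```text
along 107.93 lat 0.21 Fal -4.32 Flat 3.25 Fz -0.94
along 108.49 lat 0.24 Fal -11.13 Flat 1.13 Fz 1.40
```

```bash
python3 -m jog '{"linear":[[0.2,-1,0],[0.3,-2,0],[0.4,-2.5,0],[0.5,-3,0],[0.5,-3,0],[0.5,-3,0],[0.5,-3,0],[0.5,-3,0],[0.5,-3,0],[0.5,-3,0]],"dr":[[0,0,0],[0,0,0],[0,0,0],[0,0,0],[0,0,0],[0,0,0],[0,0,0],[0,0,0],[0,0,0],[0,0,0]],"grip":[10,10,10,10,10,10,10,10,10,10]}'; python3 m.py
```

```text
time_s: 18.1
tcp_pos: [502.8, 1.0, 51.0]
eef_rot: [-132.4, 89.1, 57.0]
ft_force: [-2.9, 14.6, 2.0]
grip_width: 0.266
along 109.27 lat 0.26 Fal -14.83 Flat -0.44 Fz 1.96
```

```bash
python3 - <<'E'
from h import *
for n in("side","top"):
    P=vision.read_camera(n);i=P["image"]
    x0,y0,x1,y1=dict(side=(190,160,330,280),top=(220,160,360,260))[n]
    cv2.imwrite(f"pics/{n}9.png",cv2.resize(i[y0:y1,x0:x1],None,fx=5.0,fy=5.0,interpolation=cv2.INTER_CUBIC))
    print([(np.round(a['at'],1),a['confidence'],atz(P,a['at'],37)) for a in vision.spot_point(P,"ball_mark")[:3]])
s=robot.read_state();print(s['ft_force'],s['ft_torque'],s['joint_positions'])
E
```

```text
[(array([254.7, 227.8]), 0.74, array([533.06002538,  12.76291985,  37.        ]))]
[]
[-2.5462151  15.59532017  1.72296287] [4.3261363  0.7354215  0.07078072] [ 17.56898863  16.71997472 -18.70823875  -0.69546117 -53.89152644
  82.26085573]
```

View pics/side9.png

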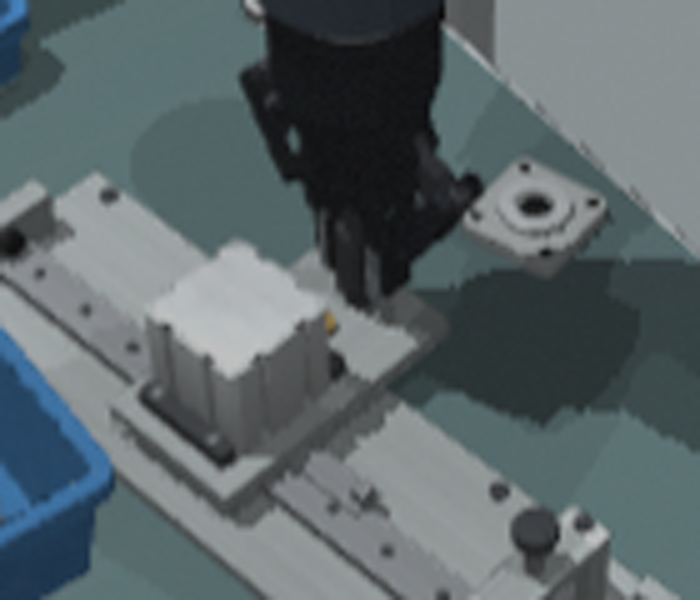

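```bash
python3 -m jog '{"linear":[[0.4,-2.5,0],[0.5,-2.8,0],[0.5,-3.0,0],[0.5,-3.2,0],[0.6,-3.4,0],[0.6,-3.5,0],[0.6,-3.5,0],[0.6,-3.5,0],[0.6,-3.5,0],[0.6,-3.5,0]],"dr":[[0,0,0],[0,0,0],[0,0,0],[0,0,0],[0,0,0],[0,0,0],[0,0,0],[0,0,0],[0,0,0],[0,0,0]],"grip":[10,10,10,10,10,10,10,10,10,10]}'; python3 m.py
```

```text
time_s: 19.3
tcp_pos: [503.3, -1.9, 51.0]
eef_rot: [-130.7, 89.1, 58.8]
ft_force: [0.6, 7.4, -0.1]
grip_width: 0.267
along 112.21 lat 0.27 Fal -7.16 Flat 1.76 Fz -0.14
```

```bash
python3 -m jog '{"linear":[[0.2,-1,0],[0.3,-1.5,0],[0.3,-2,0],[0.3,-2,0],[0.3,-2,0],[0.3,-2,0],[0.3,-2,0],[0.3,-2,0],[0.3,-2,0],[0.3,-2,0]],"dr":[[0,0,0],[0,0,0],[0,0,0],[0,0,0],[0,0,0],[0,0,0],[0,0,0],[0,0,0],[0,0,0],[0,0,0]],"grip":[10,10,10,10,10,10,10,10,10,10]}'; python3 m.py
```

```text
time_s: 20.3
tcp_pos: [503.6, -4.1, 50.9]
eef_rot: [-131.2, 89.1, 58.2]
ft_force: [2.9, 1.8, -1.8]
grip_width: 0.267
along 114.42 lat 0.24 Fal -1.26 Flat 3.13 Fz -1.77
```

```bash
python3 -m jog '{"linear":[[0.2,-1,0],[0.3,-1.5,0],[0.3,-2,0],[0.3,-2,0],[0.3,-2,0],[0.3,-2,0],[0.3,-2,0],[0.3,-2,0],[0.3,-2,0],[0.3,-2,0]],"dr":[[0,0,0],[0,0,0],[0,0,0],[0,0,0],[0,0,0],[0,0,0],[0,0,0],[0,0,0],[0,0,0],[0,0,0]],"grip":[10,10,10,10,10,10,10,10,10,10]}'; python3 m.py
```

```text
time_s: 21.3
tcp_pos: [504.0, -6.3, 50.9]
eef_rot: [-132.0, 89.1, 57.4]
ft_force: [4.8, -1.0, -2.9]
grip_width: 0.266
along 116.64 lat 0.24 Fal 1.76 Flat 4.60 Fz -2.94
```

```bash
python3 -m jog '{"linear":[[0.2,-1,0],[0.3,-1.5,0],[0.3,-2,0],[0.3,-2,0],[0.3,-2,0],[0.3,-2,0],[0.3,-2,0],[0.3,-2,0],[0.3,-2,0],[0.3,-2,0]],"dr":[[0,0,0],[0,0,0],[0,0,0],[0,0,0],[0,0,0],[0,0,0],[0,0,0],[0,0,0],[0,0,0],[0,0,0]],"grip":[10,10,10,10,10,10,10,10,10,10]}'; python3 m.py
```

```text
time_s: 22.3
tcp_pos: [504.4, -8.5, 51.0]
eef_rot: [-133.2, 89.1, 56.3]
ft_force: [4.2, -0.7, -4.5]
grip_width: 0.265
along 118.87 lat 0.27 Fal 1.41 Flat 3.98 Fz -4.49
```

```bash
python3 -m jog '{"linear":[[0.1,-0.5,0],[0.2,-1,0],[0.2,-1,0],[0.2,-1,0],[0.2,-1,0],[0.2,-1,0],[0.2,-1,0],[0.2,-1,0],[0.2,-1,0],[0.2,-1,0]],"dr":[[0,0,0],[0,0,0],[0,0,0],[0,0,0],[0,0,0],[0,0,0],[0,0,0],[0,0,0],[0,0,0],[0,0,0]],"grip":[10,10,10,10,10,10,10,10,10,10]}'; python3 m.py
```

```text
time_s: 23.3
tcp_pos: [504.5, -9.3, 50.9]
eef_rot: [-132.2, 89.1, 57.3]
ft_force: [2.3, 4.3, -2.2]
grip_width: 0.268
along 119.71 lat 0.25 Fal -3.83 Flat 2.98 Fz -2.15
```

```bash
python3 -m jog '{"linear":[[-0.1,0.5,0],[-0.1,0.5,0],[-0.1,0.5,0],[-0.1,0.5,0],[-0.1,0.5,0],[-0.1,0.5,0],[-0.1,0.5,0],[-0.1,0.5,0],[-0.1,0.5,0],[-0.1,0.5,0]],"dr":[[0,0,0],[0,0,0],[0,0,0],[0,0,0],[0,0,0],[0,0,0],[0,0,0],[0,0,0],[0,0,0],[0,0,0]],"grip":[10,10,10,10,10,10,10,10,10,10]}'; python3 m.py
```

```text
time_s: 24.3
tcp_pos: [504.4, -9.0, 51.0]
eef_rot: [-133.0, 89.1, 56.5]
ft_force: [3.9, -1.1, -4.7]
grip_width: 0.267
along 119.38 lat 0.23 Fal 1.70 Flat 3.69 Fz -4.72
```

```bash
python3 - <<'E'
from h import *
p=np.load('rail.npy');c,s_=np.cos(p[2]),np.sin(p[2])
P=vision.read_camera("side");i=P["image"]
cv2.imwrite("pics/side10.png",i)
for q in("ball_mark","knob","pin_head","pedal_pad"):
  print(q,[(np.round(a['at'],1),round(a['confidence'],2)) for a in vision.spot_point(P,q)[:2]])
a=vision.spot_point(P,"ball_mark")
if a:
  X=atz(P,a[0]['at'],37);print(X)
for X in [(533.2,.6,20),]: print('notch px',proj(P,X),'above at z37',proj(P,(533.2,.6,37)))
# plate travel by template shift of workpiece/plate
E
```

```text
ball_mark [(array([246.2, 226. ]), 0.96)]
knob [(array([257.6, 207.5]), 0.49)]
pin_head [(array([294.8, 265.4]), 0.44)]
pedal_pad [(array([331.5, 304.7]), 0.67)]
[545.85120232  -3.73163528  37.        ]
notch px [251.98137411 229.32581201] above at z37 [251.6837398  224.66495129]
```

View pics/side10.png

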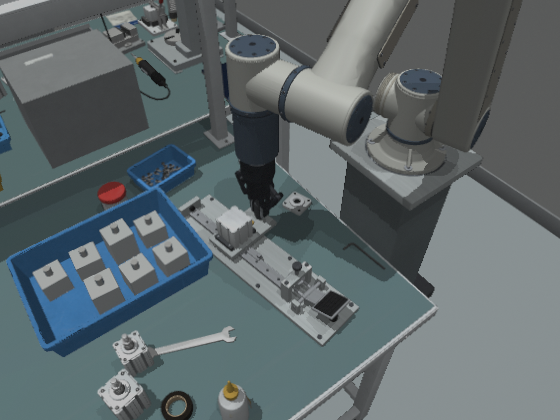

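```bash
python3 -m jog '{"linear":[[0.1,-0.5,0],[0.2,-1,0],[0.3,-1.6,0],[0.3,-1.6,0],[0.3,-1.6,0],[0.3,-1.6,0],[0.3,-1.6,0],[0.3,-1.6,0],[0.3,-1.6,0],[0.3,-1.6,0]],"dr":[[0,0,0],[0,0,0],[0,0,0],[0,0,0],[0,0,0],[0,0,0],[0,0,0],[0,0,0],[0,0,0],[0,0,0]],"grip":[10,10,10,10,10,10,10,10,10,10]}'; python3 m.py
```

```text
time_s: 25.6
tcp_pos: [504.5, -9.6, 50.9]
eef_rot: [-129.4, 89.0, 60.1]
ft_force: [2.3, 4.8, -1.8]
grip_width: 0.265
along 119.94 lat 0.25 Fal -4.36 Flat 3.10 Fz -1.85
```

```bash
python3 -m jog '{"linear":[[-0.1,0.8,0],[-0.3,1.6,0],[-0.3,1.6,0],[-0.3,1.6,0],[-0.3,1.6,0],[-0.3,1.6,0],[-0.3,1.6,0],[-0.3,1.6,0],[-0.3,1.6,0],[-0.3,1.6,0]],"dr":[[0,0,0],[0,0,0],[0,0,0],[0,0,0],[0,0,0],[0,0,0],[0,0,0],[0,0,0],[0,0,0],[0,0,0]],"grip":[10,10,10,10,10,10,10,10,10,10]}'; python3 m.py
```

```text
time_s: 26.6
tcp_pos: [504.4, -8.6, 51.0]
eef_rot: [-131.9, 89.1, 57.5]
ft_force: [4.4, -2.2, -4.1]
grip_width: 0.265
along 118.97 lat 0.27 Fal 2.89 Flat 3.98 Fz -4.11
```

```bash
python3 -m jog '{"linear":[[0.1,-0.3,0],[0.1,-0.6,0],[0.1,-0.6,0],[0.1,-0.6,0],[0.1,-0.6,0],[0.1,-0.6,0],[0.1,-0.6,0],[0.1,-0.6,0],[0.1,-0.6,0],[0.1,-0.6,0]],"dr":[[0,0,0],[0,0,0],[0,0,0],[0,0,0],[0,0,0],[0,0,0],[0,0,0],[0,0,0],[0,0,0],[0,0,0]],"grip":[10,10,10,10,10,10,10,10,10,10]}'; python3 m.py
```

```text
time_s: 27.6
tcp_pos: [504.5, -9.1, 51.0]
eef_rot: [-131.4, 89.1, 58.0]
ft_force: [2.4, 3.0, -2.9]
grip_width: 0.269
along 119.49 lat 0.25 Fal -2.56 Flat 2.84 Fz -2.88
```

```bash
python3 -c "
from cell import ticket;print(ticket.job_done())"; python3 m.py
```

```text
the job is handed in; nothing more can be done
None
the job is handed in; nothing more can be done
```

I pressed the pedal to its stop, let it come back up, and slid the carriage by its knob into the notch. I handed the job in at about 28 s, still gripping the knob with the carriage held there.

- **Pedal and lock pin:** The tip stopped at z 39 mm with the force jumping to 18 N, so the pedal reached its stop. The side picture afterwards shows the pedal back up and the pin head raised about 12 mm and staying up. An automatic template match gave a smaller lift of about 7 mm with a weak score, so I trusted the edge measurement. The carriage then slid freely.
- **Slide to the notch:** Resistance peaked at about 15 N over the first ridge at about 109 mm of travel, above the 6 to 9 N given for climbing a ridge. It faded to almost nothing by about 114 mm.
- **In the notch:** The carriage was pushed back from both sides: −4.4 N at 119.9 mm and +2.9 N at 119.0 mm. I left it at 119.5 mm, with about 2.6 N along the rail. The pictures had put the notch at 115 to 120 mm, which agrees.
- **Weaker check:** The network's ball-mark position in the last side picture was about 13 mm off the notch position I measured, mostly across the rail. The workpiece and gripper partly hide the mark there, so I relied on the forces.
- **Other things on the bench:** I did not touch any of them, and they look unmoved in the last side picture.

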